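Set the spindle of a bench thickness gauge on its setting disc and lock it

ROBOT

A 7-joint arm with a two-finger parallel gripper is mounted at the origin on a cart in front of the work surface, level with it; the furniture and walls round the work are solid. World frame = base frame: x ahead of the robot, y to its left, z up, the work surface at z = 0. Lengths are in m, angles in rad, forces in N, time in s.
With the tool pointing down it reaches from about 0.35 to 0.775 m from the base axis. Payload 3.1 kg.
Tool frame: the origin (TCP) lies at the very end of the fingers, on their centre line; the grasp point (between the pads) lies 19 mm behind it; z points along the fingers, y is the direction in which the jaws open and shut (so a half turn about z gives the same grasp; the last joint's range is limited). The gripper opens to 85 mm and grips with 20 to 120 N. Pads are 22 mm wide; open, the fingers measure 114 mm over their backs; the gripper's body (76 mm by 85 mm) begins 54 mm behind the grasp point. The pads swing forward as they close: fully open they stand 13 mm farther back than shut.
Start: joints at [-1.265, 0.311, 0.014, 1.512, -0.004, 1.319, -0.027], TCP at [0.187, 0.517, 0.231] pointing down, gripper open.
Joint ranges: [-2.7, 2.7], [-0.3, 1.91], [-1.27, 1.3], [0.12, 2.57], [-1.44, 4.58], [0.2, 2.03], [-3.05, 3.05]. Speed limits (rad/s): [2.79, 2.79, 3.14, 3.14, 3.14, 3.14, 3.14].

INTERFACE

Orientations are given as a 3x3 rotation matrix whose columns are the frame's x, y, z axes.
In Python, from cell import readout, eyes, job gives the robot as it stands.
- The arm moves only by the tool servo_tool, never from a script. Its argument "moves" is a list of rows, each an object with "jaw": the gripper's target within -1 to 1 (shut at 1, half-way at 0, fully open at -1); "translation": the shift along the world's x, y, z each as a share of 0.3 m, from -1 to 1, a list of three; "yaw": the turn about the world's z as a share of 60 degrees, from -1 to 1. A call has exactly 5 rows; each row is the pose to reach, as a shift and turn from the pose commanded when the call began; what a row does not reach only later rows make up. A row lasts 1/8 s, in which the tool goes at most 62.5 mm and 10.7 degrees, less where a joint would pass 70% of its speed; a pose out of reach is approached as far as the arm can. A call with a number of a shift or a turn outside -1 to 1 is refused whole. A call with a gripper value outside its range is refused whole. The fingers move at their own pace and stop on an object; "grip_force" is the grip in N (left out, the last holds). Time passes only in rows, so rows that repeat a pose let the fingers close, or fill a call up. It gives the time, the measured TCP pose, the force and the opening at its end, in the units of the state.
- readout.state(): the state, without advancing time (a new reading comes with each control period).
- eyes.grab_frame(name): name is "side" or "top" or "wrist"; returns (picture, depth): 420x560x3 uint8, red, green, blue; 420x560 float32, m along the optical axis (not along the pixel's ray), 0 where there is no reading.
- eyes.camera_params(name): a dict with "vfov" (degrees; the focal length in pixels is half the picture's height over the tangent of half this angle, whatever the lens; pixels are square), "cx", "cy" (the principal point, pixels), "k1" (the pictures are not rectified: a ray, as slopes to the right and down, at radius r is drawn at 1 + k1 r^2 times it, then the intrinsics apply), "rvec" (rotation vector, rad) and "tvec" (3), from world to camera coordinates, as OpenCV has them. Camera axes: x right, y down, z forward; pixel columns grow to the right and rows downward; lengths in m; the calibration is good to about 2 mm. A picture is of the moment at which its call begins: read the wrist's pose just before it. camera_params takes no time and is no camera call; for the wrist camera it gives the pose at the moment of the call.
- job.sign_off(): hands the job in, once; it reports no verdict.
The state is a dict: "t": time; "joint_pos": joint angles; "qvel": joint speeds; "effort": joint torques, N m; "position": TCP position; "tool_rot": TCP orientation; "force": force on the tool from outside, world axes, zero at the start; "ft_torque": the same for the moment, N m; "width": opening from 0.0 (shut) to 1.0 (fully open).
Only numpy, scipy, OpenCV 4.12 (cv2) and the standard library are available. Lean on these libraries where they do the work, as an engineer would, in place of code of your own. Each camera call takes 0.05 s, during which the arm holds its last target.

TASK

Set the bench thickness gauge to the white setting disc that stands on its anvil: back off the brass lock ring until the adjuster is free, turn the black adjuster clockwise until the spindle comes down on the disc with a light but definite pressure (about 20 N), and then tighten the lock ring firmly by feel, to about 0.4 Nm above its free-running drag and without forcing it, so that the setting is held. Do not squeeze the disc hard, leave it where it stands, and do not disturb the petri dish, the vial and the small beaker beside the gauge.

Things in the scene. Friction and masses are not known exactly. Their poses are not given: they have to be found in the camera images.
- gauge: Grey cast C-frame gauge, fixed: base 120 x 96 mm, 23 mm high; column on its +x side, 30 mm or more from the axis; arm 92 to 118 mm above the bench. Origin on the bench under the vertical axis of spindle, ring and adjuster. To grasp the ring, straddle the adjuster. A gripper that stops turning may read the drag with either sign: compare stopped readings with stopped readings, moving with moving.
- lock_ring_grip (a point): Centre of the knurled brass lock ring (54 mm diameter, 121 to 137 mm above the bench), turning in place with 0.5 Nm drag. From above anticlockwise loosens: starts 0.05 to 0.5 rad into its bite, stop 1 rad or more from the start. Clockwise tightens: once it bites, the torque rises over the free-running one by 0.9 Nm per rad; rise under 0.29 Nm too weak, 0.33 to 0.45 right, over 0.5 forced.
- adjuster: Black knurled adjuster knob over the ring, 36 mm diameter, grip 141 to 167 mm above the bench, origin on its axis at 137 mm. Turns in place, 0.12 Nm drag; clockwise from above lowers the spindle 4 mm per rad. On the disc the torque rises over the free-running one by 0.004 Nm per N: 0.08 Nm is 20 N, 0.5 to 0.8 Nm per rad. Let go, it keeps up to 25 N and springs back from more.
- spindle: round steel spindle, 12 mm in diameter, coming out of the underside of the arm; it slides up and down and does not turn. Origin at the centre of its flat lower tip, 66 mm above the bench at the start.
- setting_disc: white ceramic setting disc, 26 mm in diameter and 12 mm thick, loose, lying flat on the anvil under the spindle. Origin at the centre of its underside.
- anvil_top (a point): centre of the top face of the fixed round steel anvil (36 mm in diameter), on the spindle's axis; its height above the bench differs from start to start (47.5 to 52 mm), so the gap from disc to spindle is about 2 to 6.5 mm.
- brake_shoe: Small steel shoe hidden in the head; the lock ring presses it on the adjuster's hub, which stops the adjuster turning. The lock is judged by its pressure: none with the ring loose, 6 mNm of ring torque rise per N, so about 65 N at a rise of 0.4 Nm, growing 150 N per rad; let go, the ring keeps up to 80 N. Origin in the head, some 25 mm from the axis, 104 mm above the bench.
- petri_dish: closed clear petri dish, 62 mm in diameter, 15 mm high, beside the gauge; origin at the centre of its underside. Leave alone.
- sample_vial: small glass vial with a white snap cap, 25 mm in diameter, 47 mm high; origin at the centre of its underside. Leave alone.
- small_beaker: small glass beaker, 43 x 48 mm, 56 mm high; origin at the centre of its underside. Leave alone.

How it is judged:
On the way, in this order (a step that is already met when the one before it is completed fails the run):
1. the lock ring is backed off, so that the brake shoe no longer presses on the adjuster's hub, before the spindle touches the disc (contact force between brake_shoe and adjuster below 1 N and contact force between spindle and setting_disc below 1 N), for 0.2 s.
2. with the lock still off, the spindle is brought down on the disc (contact force between spindle and setting_disc above 8 N and contact force between brake_shoe and adjuster below 5 N), for 0.3 s.
3. the lock ring is tightened again with the spindle on the disc (contact force between brake_shoe and adjuster above 48 N and contact force between spindle and setting_disc above 8 N), for 0.3 s.
At the end, for the whole second after the job is handed in: The spindle rests on the setting disc with 8 to 45 N, the disc lies within 6 mm of the middle of the anvil, the lock ring is tight (the brake shoe presses on the adjuster's hub with 48 to 84 N) and the gauge has been let go (all of step 3 and contact force between brake_shoe and adjuster below 84 N and contact force between spindle and setting_disc below 45 N and horizontal distance between setting_disc and anvil_top below 0.006 m); the robot touches nothing.
It fails at once if the disc is squeezed with more than 45 N (contact force between spindle and setting_disc above 45 N).
It fails at once if the lock ring is forced (brake shoe over 84 N) (contact force between brake_shoe and adjuster above 84 N).
It fails at once if the setting disc is shifted by more than 5 mm (distance of setting_disc from where it was at the start of the episode above 0.005 m).
It fails at once if the petri dish, the vial or the small beaker is moved by more than 10 mm (distance of any of petri_dish, sample_vial, small_beaker from where it was at the start of the episode above 0.01 m).
It also fails if it takes over 58 s, if anything falls off the work surface, if the arm or the gripper's body presses on something with over 40 N, if the wrist force passes 120 N, or if a joint passes its speed limit or range.

## Working session

There is one attempt and no reset: what is moved stays moved. The work goes in short steps, Python scripts to look and compute and a tool call to move; the robot and the scene stay as the last step left them, time stands still between calls to the robot, and variables do not carry over. Pictures are saved under pics/ and viewed, and the job is handed in when it is done.

Besides the shell and the picture viewer there is one more tool, called after "Call:" by a JSON object that holds its "api" and its "payload", one argument or row to a line. servo_tool: Moves the arm, as the interface text tells. Shift numbers are shares of 0.3 m and turn numbers shares of 60 degrees, none past 1 either way. Its arguments: {"type":"object","properties":{"moves":{"type":"array","items":{"type":"object","properties":{"jaw":{"type":"number"},"translation":{"type":"array","items":{"type":"number"}},"yaw":{"type":"number"}}}},"grip_force":{"type":"number"}},"required":["moves"]}

```bash
ls; mkdir -p pics
python3 - <<'E'
from cell import readout, eyes
import cv2,json
s=readout.state();print({k:(v if not hasattr(v,'tolist') else v.tolist()) for k,v in s.items()})
for n in("side","top"):
    p,d=eyes.grab_frame(n);cv2.imwrite(f"pics/{n}0.png",p[:,:,::-1]);print(n,eyes.camera_params(n))
E
```

```text
pics
{'t': 0.0, 'joint_pos': [-1.2646733504149525, 0.3117226182585507, 0.013981455464315385, 1.513049036210955, -0.004393675258723147, 1.3192009010784784, -0.027218116611682785], 'qvel': [-0.0003435263796654536, 0.0005285187592666311, -0.004189376787129287, 0.000548124734823952, 5.6202134531989405e-05, -0.001273820082100123, 0.0014518110373237577], 'effort': [-0.00031376306651509367, -37.991952896118164, 0.14586410019546747, -23.059104681015015, 0.012224742968101054, 0.013634989445563406, -2.6375036554782127e-06], 'position': [0.18720658893948816, 0.5163863256062564, 0.23022596759089065], 'tool_rot': [[-0.9401409826843391, 0.3407850249965641, -0.0007066932972727754], [0.3407857433245128, 0.9401383183379773, -0.0022404328599067414], [-9.911652008773346e-05, -0.00234715375116463, -0.9999972405187847]], 'force': [0.4314592663329546, 0.41160217339975863, -0.2680735174557837], 'ft_torque': [-0.02095768020723898, 0.04615586649336803, 0.01037798697572382], 'width': 0.9997399905073829}
side {'vfov': 50.47499698302332, 'cx': 279.5372310294718, 'cy': 207.2023152686213, 'k1': -0.007388637878804055, 'rvec': array([ 0.3116001 , -2.73571636,  1.3044139 ]), 'tvec': array([0.47990552, 0.05865126, 0.92478411])}
top {'vfov': 44.379708567339364, 'cx': 277.40908199723026, 'cy': 215.92861101685085, 'k1': -0.1797535173431041, 'rvec': array([ 2.21123745, -2.16792478,  0.01832194]), 'tvec': array([0.1237218 , 0.49030116, 1.049703  ])}
```

View pics/side0.png

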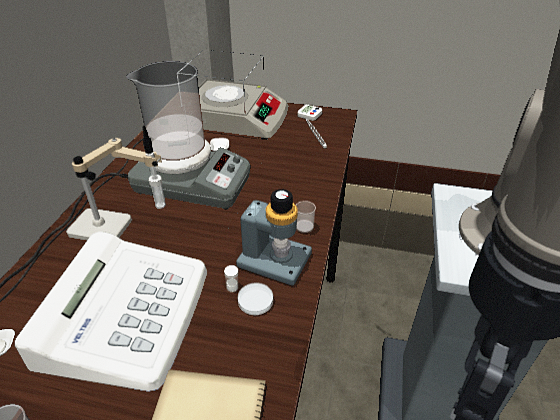

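View pics/top0.png

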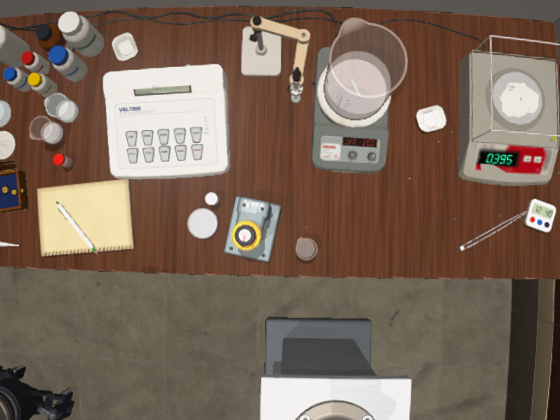

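The side view shows the gauge near (275,235) with the ring at (283,213). In the top view the ring is near (246,236), the dish at (202,223), the vial at (211,199) and the beaker at (306,248). Next I locate the axis.

```bash
cat > h.py <<'E'
import numpy as np,cv2
from cell import readout,eyes
def ray(c,u,v,shape=(420,560)):
    f=shape[0]/2/np.tan(np.radians(c["vfov"])/2)
    K=np.array([[f,0,c["cx"]],[0,f,c["cy"]],[0,0,1]])
    p=cv2.undistortPoints(np.array([[[u,v]]],float),K,np.array([c["k1"],0,0,0]))[0,0]
    R=cv2.Rodrigues(c["rvec"])[0];o=-R.T@c["tvec"];return o,R.T@np.array([p[0],p[1],1])
def plane(c,u,v,z):
    o,d=ray(c,u,v);return o+d*(z-o[2])/d[2]
def rings(p):
    h=cv2.cvtColor(p,cv2.COLOR_RGB2HSV)
    return cv2.inRange(h,(15,130,110),(32,255,255))
E
python3 - <<'E'
from h import *
for n,box in(("top",(215,270,205,270)),("side",(255,310,180,235))):
    p=cv2.imread(f"pics/{n}0.png")[:,:,::-1].copy();c=eyes.camera_params(n)
    m=rings(p);b=np.zeros_like(m);x0,x1,y0,y1=box;b[y0:y1,x0:x1]=m[y0:y1,x0:x1]
    cs=np.vstack(cv2.findContours(b,0,2)[0]);e=cv2.fitEllipse(cv2.convexHull(cs));print(n,e,cv2.boundingRect(cs))
    print(plane(c,*e[0],.137),plane(c,*e[0],.129))
    if n=="top":
        for q in((202,223,.015),(211,199,.047),(306,248,.056)):print(plane(c,*q))
        for q in((237,196,.023),(281,204,.023),(268,262,.023),(225,254,.023)):print('base',plane(c,*q))
    x0,x1,y0,y1=x0-30,x1+30,y0-30,y1+60
    cv2.imwrite(f"pics/{n}z.png",cv2.resize(p[y0:y1,x0:x1,::-1],None,fx=4.5,fy=4,interpolation=cv2.INTER_CUBIC))
E
```

```text
top ((245.98326110839844, 235.0769805908203), (29.135108947753906, 29.7714786529541), 99.4857406616211) (232, 221, 30, 29)
[0.44681099 0.18683683 0.137     ] [0.44682227 0.18751016 0.129     ]
[0.46996901 0.28893456 0.015     ]
[0.51774701 0.26649129 0.047     ]
[0.42387927 0.07475678 0.056     ]
base [0.52652714 0.21669961 0.023     ]
base [0.51178074 0.12628491 0.023     ]
base [0.39312631 0.15036405 0.023     ]
base [0.40741161 0.23860089 0.023     ]
side ((281.0726318359375, 211.87374877929688), (26.245031356811523, 32.728755950927734), 90.43407440185547) (266, 203, 32, 23)
[0.44532178 0.19462438 0.137     ] [0.44742309 0.18519585 0.129     ]
```

View pics/topz.png

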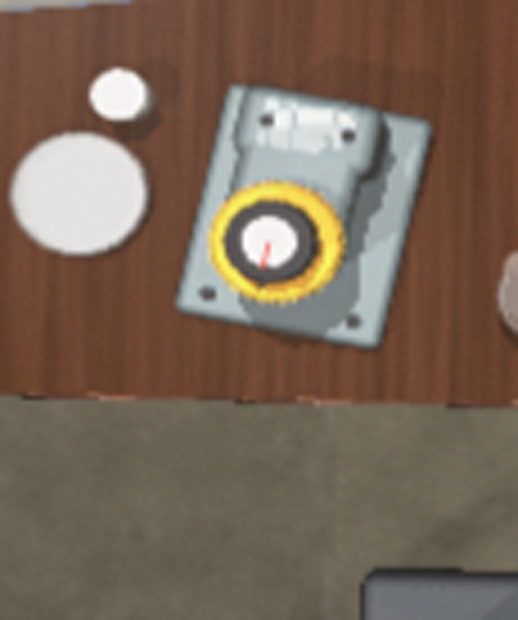

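View pics/sidez.png

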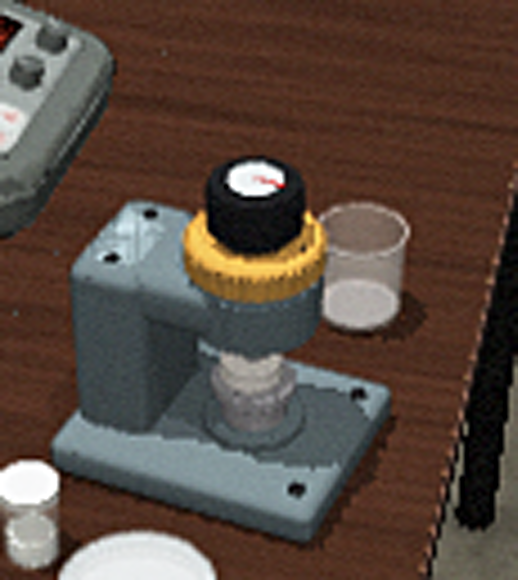

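Call:
{"api": "servo_tool", "payload": {
  "moves": [
    {"jaw":-1,"translation":[0.16,-0.2,0.05],"yaw":0.05},
    {"jaw":-1,"translation":[0.31,-0.39,0.1],"yaw":0.1},
    {"jaw":-1,"translation":[0.46,-0.58,0.1],"yaw":0.15},
    {"jaw":-1,"translation":[0.61,-0.77,0.1],"yaw":0.15},
    {"jaw":-1,"translation":[0.75,-0.95,0.1],"yaw":0.15}
  ],
  "grip_force": 80
}}

```text
t: 0.72
position: [0.3805, 0.2721, 0.2608]
tool_rot: [[-0.982, 0.189, -0.0], [0.189, 0.982, 0.0], [0.0, 0.0, -1.0]]
force: [1.1, 0.7, 0.2]
width: 1.001
```

Call:
{"api": "servo_tool", "payload": {
  "moves": [
    {"jaw":-1,"translation":[0.115,-0.148,0],"yaw":0},
    {"jaw":-1,"translation":[0.115,-0.148,0],"yaw":0},
    {"jaw":-1,"translation":[0.115,-0.148,0],"yaw":0},
    {"jaw":-1,"translation":[0.115,-0.148,0],"yaw":0},
    {"jaw":-1,"translation":[0.115,-0.148,0],"yaw":0}
  ]
}}

```text
t: 1.35
position: [0.4133, 0.2308, 0.2608]
tool_rot: [[-0.982, 0.186, -0.0], [0.186, 0.982, 0.0], [0.0, 0.0, -1.0]]
force: [-0.3, 0.7, 0.2]
width: 1.001
```

Run:
```python
from h import *
s=readout.state();print(s['t'],s['position'],s['joint_pos'],s['ft_torque'],s['force'])
c=eyes.camera_params("wrist");p,d=eyes.grab_frame("wrist");cv2.imwrite("pics/w1.png",p[:,:,::-1]);np.save("w1.npy",d);print(c)
m=rings(p);cs=max(cv2.findContours(m,0,2)[0],key=cv2.contourArea);e=cv2.fitEllipse(cv2.convexHull(cs));print(e,plane(c,*e[0],.137),plane(c,*e[0],.129))
```

```text
1.35 [0.41332873 0.23084715 0.26076014] [-0.76663293  0.13644982  0.25164932  1.6629567  -0.0350376   1.34688266
  0.87376646] [ 0.02927277 -0.00983277  0.00953906] [-0.3368254   0.70575896  0.18150574]
{'vfov': 60.98124707778677, 'cx': 276.5245098860882, 'cy': 212.6900545748266, 'k1': -0.09601929953855658, 'rvec': array([-2.25575454, -1.86717711, -0.24581695]), 'tvec': array([-0.30352765, -0.39118953,  0.31305166])}
((227.85174560546875, 253.2661590576172), (63.34774398803711, 69.27182006835938), 103.09818267822266) [0.44423821 0.18485571 0.137     ] [0.44712676 0.18310648 0.129     ]
```

View pics/w1.png

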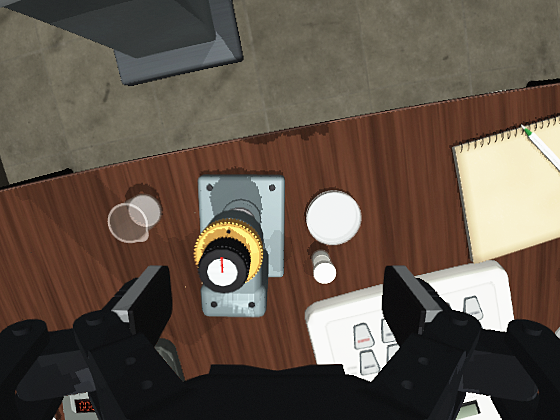

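Run:
```python
from h import *
for n,f,box in(("top","top0",(235,256,226,246)),("wrist","w1",(200,245,250,290)),("side","side0",(265,300,185,215))):
    p=cv2.imread(f"pics/{f}.png")[:,:,::-1].copy();c=eyes.camera_params(n)
    h=cv2.cvtColor(p,cv2.COLOR_RGB2HSV);m=cv2.inRange(h,(0,0,150),(180,70,255))
    b=np.zeros_like(m);x0,x1,y0,y1=box;b[y0:y1,x0:x1]=m[y0:y1,x0:x1]
    cs=np.vstack(cv2.findContours(b,0,2)[0]);e=cv2.fitEllipse(cv2.convexHull(cs));print(n,e,plane(c,*e[0],.167),plane(c,*e[0],.169))
d=np.load("w1.npy");print(d[271,215],d[262,230])
```

```text
top ((244.2733917236328, 235.0), (12.049497604370117, 12.738971710205078), 0.0) [0.4468407  0.18733234 0.167     ] [0.44683772 0.18715732 0.169     ]
wrist ((224.82774353027344, 284.1582946777344), (36.853675842285156, 53.81352233886719), 161.99026489257812) [0.45680761 0.18348437 0.167     ] [0.45588924 0.18398692 0.169     ]
side ((282.2069396972656, 206.71185302734375), (31.24634552001953, 35.465946197509766), 99.11509704589844) [0.43856616 0.21660777 0.167     ] [0.43803594 0.21902307 0.169     ]
0.25439686 0.2543006
```

Call:
{"api": "servo_tool", "payload": {
  "moves": [
    {"jaw":-1,"translation":[0.112,-0.147,-0.1],"yaw":0},
    {"jaw":-1,"translation":[0.112,-0.147,-0.1],"yaw":0},
    {"jaw":-1,"translation":[0.112,-0.147,-0.1],"yaw":0},
    {"jaw":-1,"translation":[0.112,-0.147,-0.1],"yaw":0},
    {"jaw":-1,"translation":[0.112,-0.147,-0.1],"yaw":0}
  ]
}}

```text
t: 2.02
position: [0.4475, 0.1866, 0.2314]
tool_rot: [[-0.982, 0.187, 0.001], [0.187, 0.982, 0.001], [-0.001, 0.001, -1.0]]
force: [0.4, -0.2, 0.1]
width: 0.995
```

Run:
```python
from h import *
s=readout.state();print(s['t'],s['position'],s['joint_pos'],s['ft_torque'],s['force'])
c=eyes.camera_params("wrist");p,d=eyes.grab_frame("wrist");cv2.imwrite("pics/w2.png",p[:,:,::-1])
c1=c
p1=cv2.imread("pics/w1.png")
for q in((221.5,270.5),):pass
h=cv2.cvtColor(p,cv2.COLOR_RGB2HSV);m=cv2.inRange(h,(0,0,150),(180,70,255))
for k in cv2.findContours(m,0,2)[0]:
    a=cv2.contourArea(k)
    if 300<a<6000:
        e=cv2.minEnclosingCircle(k);print(a,e,plane(c,*e[0],.168))
m=rings(p);cs=max(cv2.findContours(m,0,2)[0],key=cv2.contourArea);e=cv2.fitEllipse(cv2.convexHull(cs));print(e,cv2.boundingRect(cs),plane(c,*e[0],.137),plane(c,*e[0],.129))
```

```text
2.025 [0.44753498 0.18661113 0.2313738 ] [-0.68606648  0.17691409  0.29909711  1.69161795 -0.05465406  1.28020405
  1.00655869] [0.01989856 0.03886027 0.04928912] [ 0.41535881 -0.195802    0.09483029]
542.0 ((478.5, 418.5), 22.505653381347656) [0.62893807 0.31138734 0.168     ]
3546.0 ((376.5, 327.0), 54.389896392822266) [0.52714879 0.23919424 0.168     ]
2176.0 ((273.5, 262.5), 38.50334548950195) [0.46802577 0.1804812  0.168     ]
443.0 ((366.8571472167969, 245.57142639160156), 12.657270431518555) [0.46797286 0.23932482 0.168     ]
826.0 ((272.5352783203125, 228.56431579589844), 17.677913665771484) [0.4461095  0.18413126 0.168     ]
2034.5 ((154.11904907226562, 184.4404754638672), 28.43789291381836) [0.40605841 0.12028021 0.168     ]
2688.5 ((374.3295593261719, 186.11363220214844), 30.655183792114258) [0.43164101 0.2482883  0.168     ]
826.0 ((233.0, 199.5), 51.65520477294922) [0.42394013 0.16451167 0.168     ]
1389.5 ((309.3156433105469, 198.57821655273438), 52.84632873535156) [0.43190587 0.20911755 0.168     ]
((273.2599792480469, 212.37937927246094), (76.60616302490234, 78.5772705078125), 89.61441040039062) (234, 174, 79, 66) [0.44435858 0.18463671 0.137     ] [0.44646077 0.18415662 0.129     ]
```

View pics/w2.png

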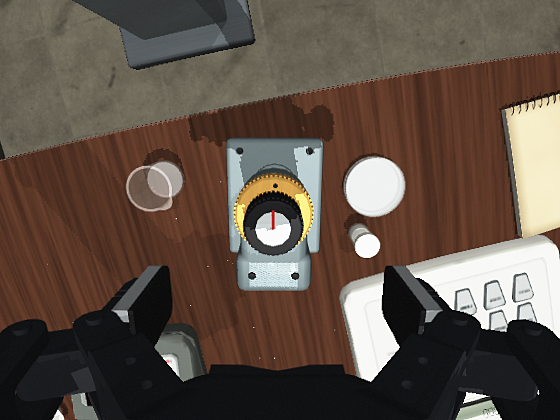

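Call:
{"api": "servo_tool", "payload": {
  "moves": [
    {"jaw":-1,"translation":[-0.005,-0.004,-0.15],"yaw":0},
    {"jaw":-1,"translation":[-0.005,-0.004,-0.3],"yaw":0},
    {"jaw":-1,"translation":[-0.005,-0.004,-0.388],"yaw":0},
    {"jaw":1,"translation":[-0.005,-0.004,-0.388],"yaw":0},
    {"jaw":1,"translation":[-0.005,-0.004,-0.388],"yaw":0}
  ],
  "grip_force": 80
}}

```text
t: 2.7
position: [0.447, 0.1845, 0.116]
tool_rot: [[-0.982, 0.189, 0.001], [0.189, 0.982, 0.0], [-0.001, 0.001, -1.0]]
force: [-8.0, -2.2, 28.7]
width: 0.607
```

```bash
cat > s.py <<'E'
from h import *
s=readout.state();R=s['tool_rot'];R=np.array(R)
print(round(s['t'],3),'pos',np.round(s['position'],4),'yaw(y)deg',round(float(np.degrees(np.arctan2(R[1,1],R[0,1]))),2),'F',np.round(s['force'],1),'M',np.round(s['ft_torque'],3),'w',round(s['width'],3),'j7',round(s['joint_pos'][6],3),'qv',round(float(np.abs(s['qvel']).max()),3))
E
python3 s.py
```

```text
2.7 pos [0.447  0.1845 0.116 ] yaw(y)deg 79.1 F [-8.  -2.2 28.7] M [ 0.006  1.377 -0.067] w 0.607 j7 1.044 qv 0.108
```

Call:
{"api": "servo_tool", "payload": {
  "moves": [
    {"jaw":1,"translation":[0,0,0],"yaw":0},
    {"jaw":1,"translation":[0,0,0],"yaw":0},
    {"jaw":1,"translation":[0,0,0],"yaw":0},
    {"jaw":1,"translation":[0,0,0],"yaw":0},
    {"jaw":1,"translation":[0,0,0],"yaw":0}
  ]
}}

```text
t: 3.32
position: [0.447, 0.1845, 0.1163]
tool_rot: [[-0.982, 0.189, 0.002], [0.189, 0.982, 0.001], [-0.002, 0.001, -1.0]]
force: [-2.6, -1.1, 6.0]
width: 0.6
```

```bash
python3 s.py;python3 - <<'E'
from h import *
p,d=eyes.grab_frame("wrist");cv2.imwrite("pics/w3.png",p[:,:,::-1])
E
```

```text
3.325 pos [0.447  0.1845 0.1163] yaw(y)deg 79.08 F [-2.6 -1.1  6. ] M [-0.366  0.6   -0.019] w 0.6 j7 1.044 qv 0.002
```

View pics/w3.png

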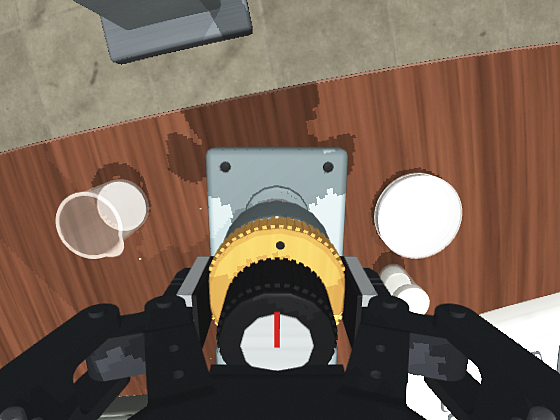

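The wrist view shows both pads on the brass ring, left at (195,285) and right at (357,285), with the knob free between them. I'll loosen it now.

Call:
{"api": "servo_tool", "payload": {
  "moves": [
    {"jaw":1,"translation":[0,0,0],"yaw":0.04},
    {"jaw":1,"translation":[0,0,0],"yaw":0.08},
    {"jaw":1,"translation":[0,0,0],"yaw":0.12},
    {"jaw":1,"translation":[0,0,0],"yaw":0.16},
    {"jaw":1,"translation":[0,0,0],"yaw":0.2}
  ]
}}

```text
t: 4.0
position: [0.447, 0.1844, 0.1163]
tool_rot: [[-1.0, -0.018, 0.002], [-0.018, 1.0, 0.002], [-0.002, 0.002, -1.0]]
force: [-2.6, 0.4, 7.5]
width: 0.604
```

```bash
python3 s.py
```

```text
4.0 pos [0.447  0.1844 0.1163] yaw(y)deg 91.02 F [-2.6  0.4  7.5] M [-0.356  0.541 -0.523] w 0.604 j7 1.242 qv 0.315
```

Call:
{"api": "servo_tool", "payload": {
  "moves": [
    {"jaw":1,"translation":[0,0,0],"yaw":0.04},
    {"jaw":1,"translation":[0,0,0],"yaw":0.08},
    {"jaw":1,"translation":[0,0,0],"yaw":0.12},
    {"jaw":1,"translation":[0,0,0],"yaw":0.16},
    {"jaw":1,"translation":[0,0,0],"yaw":0.2}
  ]
}}

```text
t: 4.62
position: [0.447, 0.1844, 0.1163]
tool_rot: [[-0.974, -0.225, 0.002], [-0.225, 0.974, 0.002], [-0.002, 0.001, -1.0]]
force: [-4.1, -1.0, 6.6]
width: 0.6
```

```bash
python3 s.py
```

```text
4.625 pos [0.447  0.1844 0.1163] yaw(y)deg 103.01 F [-4.1 -1.   6.6] M [-0.398  0.599 -0.476] w 0.6 j7 1.44 qv 0.315
```

Call:
{"api": "servo_tool", "payload": {
  "moves": [
    {"jaw":1,"translation":[0,0,0],"yaw":0.04},
    {"jaw":1,"translation":[0,0,0],"yaw":0.08},
    {"jaw":1,"translation":[0,0,0],"yaw":0.12},
    {"jaw":1,"translation":[0,0,0],"yaw":0.16},
    {"jaw":1,"translation":[0,0,0],"yaw":0.18}
  ]
}}

```text
t: 5.25
position: [0.447, 0.1843, 0.1163]
tool_rot: [[-0.915, -0.403, 0.002], [-0.403, 0.915, 0.002], [-0.002, 0.001, -1.0]]
force: [-3.2, -2.4, 6.2]
width: 0.603
```

```bash
python3 s.py
```

```text
5.25 pos [0.447  0.1843 0.1163] yaw(y)deg 113.77 F [-3.2 -2.4  6.2] M [-0.387  0.563 -0.458] w 0.603 j7 1.618 qv 0.153
```

```bash
python3 - <<'E'
from h import *
p,d=eyes.grab_frame("wrist");cv2.imwrite("pics/w4.png",p[:,:,::-1])
E
python3 s.py
```

```text
5.3 pos [0.447  0.1843 0.1163] yaw(y)deg 113.81 F [-2.7 -1.6  6.3] M [-0.378  0.569 -0.374] w 0.605 j7 1.619 qv 0.023
```

View pics/w4.png

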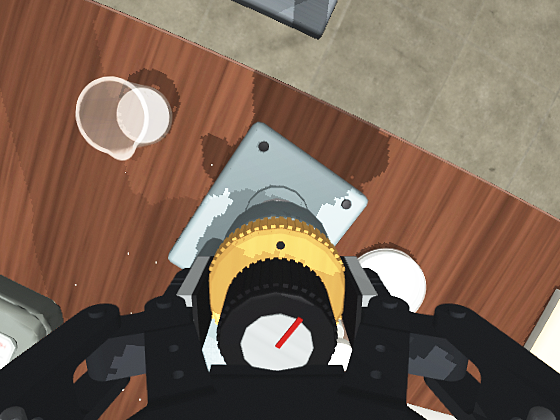

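The ring mark is still at (280,245) in the tool's view, so the ring turned 0.6 rad with no slip. Torque is flat, so it is running free. Next is the knob.

Call:
{"api": "servo_tool", "payload": {
  "moves": [
    {"jaw":-0.5,"translation":[0,0,0],"yaw":0},
    {"jaw":-0.5,"translation":[0,0,0],"yaw":0},
    {"jaw":-0.5,"translation":[0.003,-0.003,0.077],"yaw":0},
    {"jaw":-0.5,"translation":[0.003,-0.003,0.077],"yaw":0},
    {"jaw":-0.5,"translation":[0.003,-0.003,0.077],"yaw":0}
  ],
  "grip_force": 40
}}

```text
t: 5.92
position: [0.447, 0.1834, 0.1371]
tool_rot: [[-0.914, -0.405, -0.0], [-0.405, 0.914, -0.0], [0.0, 0.0, -1.0]]
force: [-0.6, -0.3, -0.1]
width: 0.752
```

```bash
python3 s.py
```

```text
5.925 pos [0.447  0.1834 0.1371] yaw(y)deg 113.89 F [-0.6 -0.3 -0.1] M [ 0.034  0.04  -0.017] w 0.752 j7 1.616 qv 0.014
```

Call:
{"api": "servo_tool", "payload": {
  "moves": [
    {"jaw":1,"translation":[0,0,0],"yaw":0},
    {"jaw":1,"translation":[0,0,0],"yaw":0},
    {"jaw":1,"translation":[0,0,0],"yaw":0},
    {"jaw":1,"translation":[0,0,0],"yaw":0},
    {"jaw":1,"translation":[0,0,0],"yaw":0}
  ]
}}

```text
t: 6.55
position: [0.4463, 0.1839, 0.1372]
tool_rot: [[-0.914, -0.405, -0.002], [-0.405, 0.914, 0.001], [0.001, 0.001, -1.0]]
force: [-2.7, 3.3, -0.3]
width: 0.41
```

```bash
python3 s.py
```

```text
6.55 pos [0.4463 0.1839 0.1372] yaw(y)deg 113.91 F [-2.7  3.3 -0.3] M [ 0.581  0.566 -0.08 ] w 0.41 j7 1.616 qv 0.001
```

Call:
{"api": "servo_tool", "payload": {
  "moves": [
    {"jaw":1,"translation":[-0.002,0.002,0],"yaw":-0.07},
    {"jaw":1,"translation":[-0.002,0.002,0],"yaw":-0.14},
    {"jaw":1,"translation":[-0.002,0.002,0],"yaw":-0.21},
    {"jaw":1,"translation":[-0.002,0.002,0],"yaw":-0.28},
    {"jaw":1,"translation":[-0.002,0.002,0],"yaw":-0.35}
  ]
}}

```text
t: 7.18
position: [0.4462, 0.1843, 0.1372]
tool_rot: [[-0.999, -0.049, -0.001], [-0.049, 0.999, 0.0], [0.001, 0.0, -1.0]]
force: [-1.7, 2.7, -1.3]
width: 0.408
```

```bash
python3 s.py
python3 - <<'E'
from h import *
p,d=eyes.grab_frame("side");cv2.imwrite("pics/s5.png",cv2.resize(p[150:300,200:340,::-1],None,fx=4,fy=4,interpolation=cv2.INTER_CUBIC))
E
```

```text
7.175 pos [0.4462 0.1843 0.1372] yaw(y)deg 92.8 F [-1.7  2.7 -1.3] M [0.569 0.37  0.138] w 0.408 j7 1.261 qv 0.555
```

View pics/s5.png

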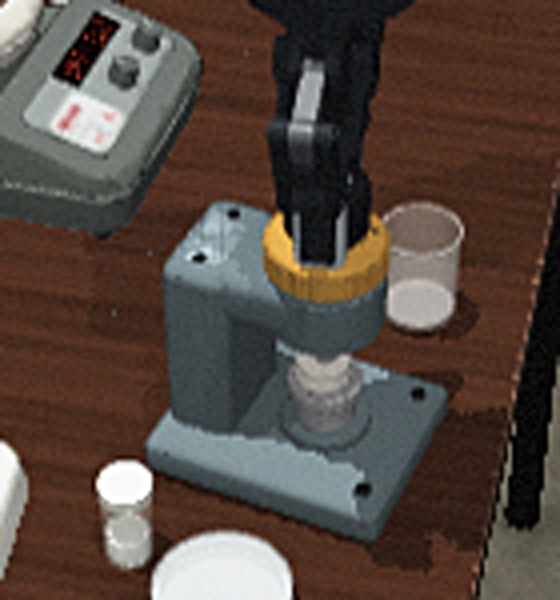

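Call:
{"api": "servo_tool", "payload": {
  "moves": [
    {"jaw":1,"translation":[0,0,0],"yaw":-0.028},
    {"jaw":1,"translation":[0,0,0],"yaw":-0.056},
    {"jaw":1,"translation":[0,0,0],"yaw":-0.084},
    {"jaw":1,"translation":[0,0,0],"yaw":-0.112},
    {"jaw":1,"translation":[0,0,0],"yaw":-0.14}
  ]
}}

```text
t: 7.85
position: [0.4462, 0.1844, 0.1373]
tool_rot: [[-0.995, 0.098, -0.001], [0.098, 0.995, 0.0], [0.001, 0.0, -1.0]]
force: [-1.3, 5.3, -5.1]
width: 0.411
```

```bash
python3 s.py
```

```text
7.85 pos [0.4462 0.1844 0.1373] yaw(y)deg 84.4 F [-1.3  5.3 -5.1] M [1.088 0.239 0.103] w 0.411 j7 1.121 qv 0.222
```

Call:
{"api": "servo_tool", "payload": {
  "moves": [
    {"jaw":1,"translation":[0,0,0],"yaw":-0.02},
    {"jaw":1,"translation":[0,0,0],"yaw":-0.04},
    {"jaw":1,"translation":[0,0,0],"yaw":-0.06},
    {"jaw":1,"translation":[0,0,0],"yaw":-0.08},
    {"jaw":1,"translation":[0,0,0],"yaw":-0.1}
  ]
}}

```text
t: 8.48
position: [0.4462, 0.1845, 0.1373]
tool_rot: [[-0.98, 0.2, -0.0], [0.2, 0.98, 0.001], [0.001, 0.0, -1.0]]
force: [-1.1, 4.5, -6.4]
width: 0.412
```

```bash
python3 s.py
```

```text
8.475 pos [0.4462 0.1845 0.1373] yaw(y)deg 78.44 F [-1.1  4.5 -6.4] M [1.128 0.224 0.175] w 0.412 j7 1.021 qv 0.158
```

Call:
{"api": "servo_tool", "payload": {
  "moves": [
    {"jaw":1,"translation":[0,0,0],"yaw":-0.01},
    {"jaw":1,"translation":[0,0,0],"yaw":-0.02},
    {"jaw":1,"translation":[0,0,0],"yaw":-0.03},
    {"jaw":1,"translation":[0,0,0],"yaw":-0.04},
    {"jaw":1,"translation":[0,0,0],"yaw":-0.05}
  ]
}}

```text
t: 9.1
position: [0.4463, 0.1846, 0.1373]
tool_rot: [[-0.968, 0.251, -0.0], [0.251, 0.968, 0.001], [0.0, 0.0, -1.0]]
force: [-1.5, 5.3, -6.5]
width: 0.407
```

```bash
python3 s.py
python3 - <<'E'
from h import *
m=[]
for i in range(6):
    p,d=eyes.grab_frame("side");m.append(round(float(readout.state()['ft_torque'][2]),3))
print(m)
E
```

```text
9.1 pos [0.4463 0.1846 0.1373] yaw(y)deg 75.47 F [-1.5  5.3 -6.5] M [1.101 0.236 0.196] w 0.407 j7 0.971 qv 0.08
[0.169, 0.096, 0.086, 0.119, 0.157, 0.108]
```

Call:
{"api": "servo_tool", "payload": {
  "moves": [
    {"jaw":1,"translation":[0,0,0],"yaw":-0.01},
    {"jaw":1,"translation":[0,0,0],"yaw":-0.02},
    {"jaw":1,"translation":[0,0,0],"yaw":-0.03},
    {"jaw":1,"translation":[0,0,0],"yaw":-0.04},
    {"jaw":1,"translation":[0,0,0],"yaw":-0.05}
  ]
}}

```text
t: 10.02
position: [0.4463, 0.1847, 0.1373]
tool_rot: [[-0.954, 0.301, -0.0], [0.301, 0.954, 0.001], [0.0, 0.0, -1.0]]
force: [-1.0, 4.3, -5.7]
width: 0.406
```

```bash
cat > s6.py <<'E'
from h import *
m=[]
for i in range(6):
    p,d=eyes.grab_frame("side");m.append(round(float(readout.state()['ft_torque'][2]),3))
print(m,np.mean(m))
E
python3 s.py; python3 s6.py
```

```text
10.025 pos [0.4463 0.1847 0.1373] yaw(y)deg 72.48 F [-1.   4.3 -5.7] M [1.146 0.249 0.193] w 0.406 j7 0.921 qv 0.078
[0.143, 0.139, 0.129, 0.182, 0.178, 0.088] 0.14316666666666664
```

Call:
{"api": "servo_tool", "payload": {
  "moves": [
    {"jaw":1,"translation":[0,0,0],"yaw":-0.01},
    {"jaw":1,"translation":[0,0,0],"yaw":-0.02},
    {"jaw":1,"translation":[0,0,0],"yaw":-0.03},
    {"jaw":1,"translation":[0,0,0],"yaw":-0.04},
    {"jaw":1,"translation":[0,0,0],"yaw":-0.05}
  ]
}}

```text
t: 10.95
position: [0.4463, 0.1847, 0.1373]
tool_rot: [[-0.937, 0.35, -0.0], [0.35, 0.937, 0.001], [0.0, 0.0, -1.0]]
force: [-1.1, 5.3, -7.0]
width: 0.41
```

```bash
python3 s.py; python3 s6.py
```

```text
10.95 pos [0.4463 0.1847 0.1373] yaw(y)deg 69.49 F [-1.1  5.3 -7. ] M [1.218 0.174 0.284] w 0.41 j7 0.871 qv 0.08
[0.223, 0.143, 0.183, 0.227, 0.172, 0.112] 0.17666666666666667
```

```bash
python3 - <<'E'
from h import *
p,d=eyes.grab_frame("wrist");cv2.imwrite("pics/w6.png",p[:,:,::-1])
E
python3 s.py
```

```text
11.3 pos [0.4463 0.1847 0.1373] yaw(y)deg 69.48 F [-0.9  5.6 -6.6] M [1.111 0.217 0.189] w 0.411 j7 0.871 qv 0.001
```

Call:
{"api": "servo_tool", "payload": {
  "moves": [
    {"jaw":-0.5,"translation":[0,0,0],"yaw":0},
    {"jaw":-0.5,"translation":[0,0,0],"yaw":0},
    {"jaw":-0.5,"translation":[0,0,0],"yaw":0},
    {"jaw":-0.5,"translation":[0,0,0],"yaw":0},
    {"jaw":-0.5,"translation":[0,0,0],"yaw":0}
  ]
}}

```text
t: 11.92
position: [0.4467, 0.1838, 0.1377]
tool_rot: [[-0.936, 0.351, 0.0], [0.351, 0.936, -0.0], [-0.0, 0.0, -1.0]]
force: [-0.0, -0.2, 0.0]
width: 0.749
```

```bash
python3 s.py; python3 s6.py
python3 - <<'E'
from h import *
p,d=eyes.grab_frame("wrist");cv2.imwrite("pics/w7.png",p[:,:,::-1])
for f in("w6","w7"):
    p=cv2.imread(f"pics/{f}.png");h=cv2.cvtColor(p,cv2.COLOR_BGR2HSV)
    m=cv2.inRange(h,(0,150,80),(8,255,255))|cv2.inRange(h,(172,150,80),(180,255,255))
    m[:260]=0;m[:,:200]=0;m[:,360:]=0
    k=max(cv2.findContours(m,0,1)[0],key=cv2.contourArea);pts=np.column_stack(np.nonzero(m)[::-1]).astype(np.float32)
    print(f,cv2.minAreaRect(k),cv2.fitLine(pts,2,0,.01,.01).ravel(),len(pts))
a=cv2.imread("pics/w6.png")[230:400,180:380];b=cv2.imread("pics/w7.png")[230:400,180:380]
cv2.imwrite("pics/w67.png",cv2.resize(np.hstack([a,b]),None,fx=2,fy=2))
E
```

```text
11.925 pos [0.4467 0.1838 0.1377] yaw(y)deg 69.46 F [-0.  -0.2  0. ] M [ 0.037 -0.032 -0.016] w 0.749 j7 0.872 qv 0.005
[0.008, 0.034, 0.002, 0.012, -0.043, -0.023] -0.0016666666666666646
w6 ((286.697998046875, 299.2555236816406), (4.663470268249512, 32.01508712768555), 38.990997314453125) [  0.79981774  -0.600243   287.76822    298.54968   ] 151
w7 ((287.831298828125, 297.37530517578125), (4.440451622009277, 31.992225646972656), 36.46923828125) [ 9.9965572e-01 -2.6238570e-02  2.9144571e+02  3.0181143e+02] 175
```

View pics/w67.png

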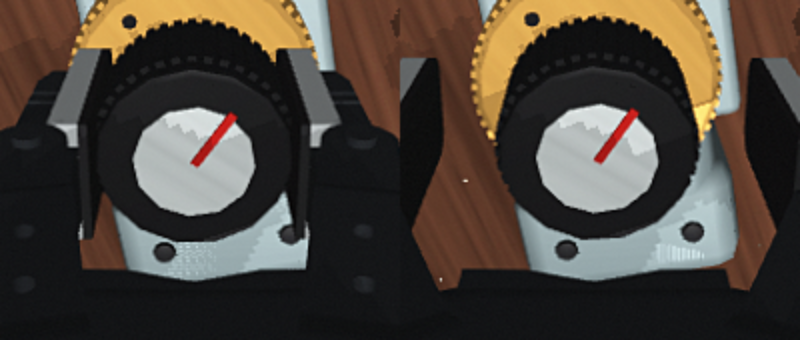

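The pointer tilt went from 39.0 to 36.5 deg on release, which is a small spring-back. The adjuster should therefore be holding about 25 N. Now the lock ring.

Call:
{"api": "servo_tool", "payload": {
  "moves": [
    {"jaw":-1,"translation":[0,0.002,0],"yaw":0.17},
    {"jaw":-1,"translation":[0,0.002,0],"yaw":0.34},
    {"jaw":-1,"translation":[0,0.002,0],"yaw":0.5},
    {"jaw":-1,"translation":[0,0.002,0],"yaw":0.66},
    {"jaw":-1,"translation":[0,0.002,0],"yaw":0.74}
  ],
  "grip_force": 80
}}

```text
t: 12.9
position: [0.4466, 0.1845, 0.1376]
tool_rot: [[-0.913, -0.408, -0.0], [-0.408, 0.913, 0.0], [0.0, 0.0, -1.0]]
force: [-0.2, 0.2, 0.1]
width: 1.001
```

Call:
{"api": "servo_tool", "payload": {
  "moves": [
    {"jaw":-1,"translation":[0,0,-0.035],"yaw":0},
    {"jaw":-1,"translation":[0,0,-0.071],"yaw":0},
    {"jaw":-1,"translation":[0,0,-0.071],"yaw":0},
    {"jaw":1,"translation":[0,0,-0.071],"yaw":0},
    {"jaw":1,"translation":[0,0,-0.071],"yaw":0}
  ]
}}

```text
t: 13.52
position: [0.4471, 0.1843, 0.1169]
tool_rot: [[-0.914, -0.405, 0.001], [-0.405, 0.914, -0.0], [-0.001, -0.001, -1.0]]
force: [-7.1, -1.4, 32.5]
width: 0.608
```

Call:
{"api": "servo_tool", "payload": {
  "moves": [
    {"jaw":1,"translation":[0,0,0],"yaw":0},
    {"jaw":1,"translation":[0,0,0],"yaw":0},
    {"jaw":1,"translation":[0,0,0],"yaw":0},
    {"jaw":1,"translation":[0,0,0],"yaw":0},
    {"jaw":1,"translation":[0,0,0],"yaw":0}
  ]
}}

```text
t: 14.15
position: [0.447, 0.1843, 0.1173]
tool_rot: [[-0.914, -0.405, 0.001], [-0.405, 0.914, -0.0], [-0.001, -0.0, -1.0]]
force: [-1.4, -2.4, 5.5]
width: 0.601
```

```bash
python3 s.py
```

```text
14.15 pos [0.447  0.1843 0.1173] yaw(y)deg 113.87 F [-1.4 -2.4  5.5] M [-0.451  0.282  0.   ] w 0.601 j7 1.618 qv 0.001
```

Call:
{"api": "servo_tool", "payload": {
  "moves": [
    {"jaw":1,"translation":[0,0,0],"yaw":-0.02},
    {"jaw":1,"translation":[0,0,0],"yaw":-0.04},
    {"jaw":1,"translation":[0,0,0],"yaw":-0.06},
    {"jaw":1,"translation":[0,0,0],"yaw":-0.08},
    {"jaw":1,"translation":[0,0,0],"yaw":-0.1}
  ]
}}

```text
t: 14.78
position: [0.447, 0.1843, 0.1173]
tool_rot: [[-0.951, -0.308, 0.001], [-0.308, 0.951, -0.001], [-0.001, -0.001, -1.0]]
force: [-1.1, -1.7, 4.4]
width: 0.599
```

```bash
python3 s.py
```

```text
14.775 pos [0.447  0.1843 0.1173] yaw(y)deg 107.96 F [-1.1 -1.7  4.4] M [-0.476  0.217  0.459] w 0.599 j7 1.519 qv 0.158
```

Call:
{"api": "servo_tool", "payload": {
  "moves": [
    {"jaw":1,"translation":[0,0,0],"yaw":-0.02},
    {"jaw":1,"translation":[0,0,0],"yaw":-0.04},
    {"jaw":1,"translation":[0,0,0],"yaw":-0.06},
    {"jaw":1,"translation":[0,0,0],"yaw":-0.08},
    {"jaw":1,"translation":[0,0,0],"yaw":-0.1}
  ]
}}

```text
t: 15.4
position: [0.447, 0.1843, 0.1173]
tool_rot: [[-0.978, -0.207, 0.001], [-0.207, 0.978, -0.001], [-0.001, -0.001, -1.0]]
force: [-1.3, -1.7, 4.6]
width: 0.603
```

```bash
python3 s.py
```

```text
15.4 pos [0.447  0.1843 0.1173] yaw(y)deg 101.96 F [-1.3 -1.7  4.6] M [-0.525  0.321  0.497] w 0.603 j7 1.42 qv 0.159
```

Call:
{"api": "servo_tool", "payload": {
  "moves": [
    {"jaw":1,"translation":[0,0,0],"yaw":-0.01},
    {"jaw":1,"translation":[0,0,0],"yaw":-0.02},
    {"jaw":1,"translation":[0,0,0],"yaw":-0.03},
    {"jaw":1,"translation":[0,0,0],"yaw":-0.05},
    {"jaw":1,"translation":[0,0,0],"yaw":-0.07}
  ]
}}

```text
t: 16.02
position: [0.447, 0.1844, 0.1173]
tool_rot: [[-0.991, -0.135, 0.001], [-0.135, 0.991, -0.001], [-0.001, -0.001, -1.0]]
force: [-2.1, -2.0, 6.5]
width: 0.602
```

```bash
python3 s.py
```

```text
16.025 pos [0.447  0.1844 0.1173] yaw(y)deg 97.76 F [-2.1 -2.   6.5] M [-0.489  0.262  0.481] w 0.602 j7 1.35 qv 0.157
```

Call:
{"api": "servo_tool", "payload": {
  "moves": [
    {"jaw":1,"translation":[0,0,0],"yaw":-0.01},
    {"jaw":1,"translation":[0,0,0],"yaw":-0.02},
    {"jaw":1,"translation":[0,0,0],"yaw":-0.03},
    {"jaw":1,"translation":[0,0,0],"yaw":-0.05},
    {"jaw":1,"translation":[0,0,0],"yaw":-0.07}
  ]
}}

```text
t: 16.65
position: [0.447, 0.1844, 0.1173]
tool_rot: [[-0.998, -0.062, 0.001], [-0.062, 0.998, -0.0], [-0.001, -0.001, -1.0]]
force: [-2.3, -2.3, 5.3]
width: 0.601
```

```bash
python3 s.py
```

```text
16.65 pos [0.447  0.1844 0.1173] yaw(y)deg 93.57 F [-2.3 -2.3  5.3] M [-0.443  0.365  0.511] w 0.601 j7 1.281 qv 0.158
```

Call:
{"api": "servo_tool", "payload": {
  "moves": [
    {"jaw":1,"translation":[0,0,0],"yaw":-0.01},
    {"jaw":1,"translation":[0,0,0],"yaw":-0.02},
    {"jaw":1,"translation":[0,0,0],"yaw":-0.03},
    {"jaw":1,"translation":[0,0,0],"yaw":-0.05},
    {"jaw":1,"translation":[0,0,0],"yaw":-0.07}
  ]
}}

```text
t: 17.27
position: [0.447, 0.1844, 0.1173]
tool_rot: [[-1.0, 0.011, 0.001], [0.011, 1.0, -0.0], [-0.001, -0.0, -1.0]]
force: [-1.2, -0.5, 5.5]
width: 0.6
```

```bash
python3 s.py
```

```text
17.275 pos [0.447  0.1844 0.1173] yaw(y)deg 89.37 F [-1.2 -0.5  5.5] M [-0.479  0.304  0.544] w 0.6 j7 1.212 qv 0.156
```

Call:
{"api": "servo_tool", "payload": {
  "moves": [
    {"jaw":1,"translation":[0,0,0],"yaw":-0.01},
    {"jaw":1,"translation":[0,0,0],"yaw":-0.02},
    {"jaw":1,"translation":[0,0,0],"yaw":-0.03},
    {"jaw":1,"translation":[0,0,0],"yaw":-0.05},
    {"jaw":1,"translation":[0,0,0],"yaw":-0.07}
  ]
}}

```text
t: 17.9
position: [0.447, 0.1844, 0.1173]
tool_rot: [[-0.996, 0.084, 0.001], [0.084, 0.996, -0.001], [-0.001, -0.0, -1.0]]
force: [-0.1, -2.3, 5.6]
width: 0.6
```

```bash
python3 s.py
```

```text
17.9 pos [0.447  0.1844 0.1173] yaw(y)deg 85.19 F [-0.1 -2.3  5.6] M [-0.438  0.336  0.511] w 0.6 j7 1.142 qv 0.154
```

Call:
{"api": "servo_tool", "payload": {
  "moves": [
    {"jaw":1,"translation":[0,0,0],"yaw":-0.02},
    {"jaw":1,"translation":[0,0,0],"yaw":-0.04},
    {"jaw":1,"translation":[0,0,0],"yaw":-0.06},
    {"jaw":1,"translation":[0,0,0],"yaw":-0.08},
    {"jaw":1,"translation":[0,0,0],"yaw":-0.1}
  ]
}}

```text
t: 18.52
position: [0.447, 0.1844, 0.1173]
tool_rot: [[-0.982, 0.187, 0.001], [0.187, 0.982, -0.001], [-0.001, -0.0, -1.0]]
force: [-1.6, -0.2, 5.4]
width: 0.603
```

```bash
python3 s.py
```

```text
18.525 pos [0.447  0.1844 0.1173] yaw(y)deg 79.21 F [-1.6 -0.2  5.4] M [-0.571  0.302  0.699] w 0.603 j7 1.043 qv 0.157
```

Call:
{"api": "servo_tool", "payload": {
  "moves": [
    {"jaw":1,"translation":[0,0,0],"yaw":-0.01},
    {"jaw":1,"translation":[0,0,0],"yaw":-0.02},
    {"jaw":1,"translation":[0,0,0],"yaw":-0.03},
    {"jaw":1,"translation":[0,0,0],"yaw":-0.05},
    {"jaw":1,"translation":[0,0,0],"yaw":-0.07}
  ]
}}

```text
t: 19.15
position: [0.447, 0.1845, 0.1173]
tool_rot: [[-0.966, 0.258, 0.001], [0.258, 0.966, -0.001], [-0.001, -0.0, -1.0]]
force: [-1.1, -2.9, 5.3]
width: 0.601
```

```bash
python3 s.py
```

```text
19.15 pos [0.447  0.1845 0.1173] yaw(y)deg 75.04 F [-1.1 -2.9  5.3] M [-0.437  0.349  0.763] w 0.601 j7 0.974 qv 0.157
```

Call:
{"api": "servo_tool", "payload": {
  "moves": [
    {"jaw":1,"translation":[0,0,0],"yaw":-0.01},
    {"jaw":1,"translation":[0,0,0],"yaw":-0.02},
    {"jaw":1,"translation":[0,0,0],"yaw":-0.03},
    {"jaw":1,"translation":[0,0,0],"yaw":-0.05},
    {"jaw":1,"translation":[0,0,0],"yaw":-0.07}
  ]
}}

```text
t: 19.77
position: [0.447, 0.1845, 0.1173]
tool_rot: [[-0.945, 0.328, 0.001], [0.328, 0.945, -0.001], [-0.002, -0.0, -1.0]]
force: [-0.9, -2.7, 5.4]
width: 0.602
```

```bash
python3 s.py
```

```text
19.775 pos [0.447  0.1845 0.1173] yaw(y)deg 70.86 F [-0.9 -2.7  5.4] M [-0.468  0.292  0.858] w 0.602 j7 0.905 qv 0.157
```

Call:
{"api": "servo_tool", "payload": {
  "moves": [
    {"jaw":1,"translation":[0,0,0],"yaw":0},
    {"jaw":1,"translation":[0,0,0],"yaw":0},
    {"jaw":1,"translation":[0,0,0],"yaw":0},
    {"jaw":1,"translation":[0,0,0],"yaw":-0.015},
    {"jaw":1,"translation":[0,0,0],"yaw":-0.035}
  ]
}}

```text
t: 20.4
position: [0.447, 0.1845, 0.1173]
tool_rot: [[-0.932, 0.362, 0.001], [0.362, 0.932, -0.001], [-0.002, -0.0, -1.0]]
force: [-1.9, -2.0, 6.0]
width: 0.603
```

```bash
python3 s.py; python3 s6.py;python3 - <<'E'
from h import *
p,d=eyes.grab_frame("wrist");cv2.imwrite("pics/w8.png",p[:,:,::-1])
E
python3 s.py
```

```text
20.4 pos [0.447  0.1845 0.1173] yaw(y)deg 68.77 F [-1.9 -2.   6. ] M [-0.564  0.368  0.829] w 0.603 j7 0.871 qv 0.157
[0.701, 0.549, 0.638, 0.678, 0.664, 0.584] 0.6356666666666667
20.75 pos [0.447  0.1845 0.1173] yaw(y)deg 68.75 F [-1.6 -0.7  5.1] M [-0.508  0.292  0.693] w 0.6 j7 0.871 qv 0.001
```

View pics/w8.png

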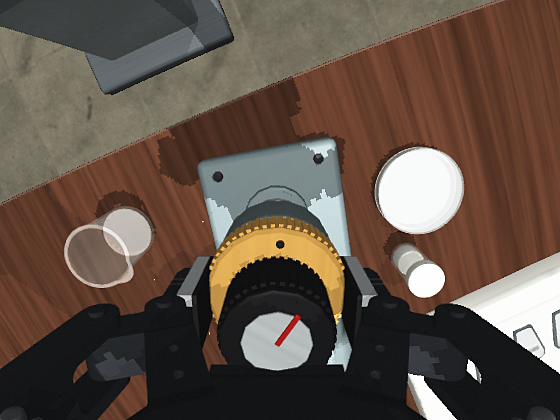

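Call:
{"api": "servo_tool", "payload": {
  "moves": [
    {"jaw":1,"translation":[0,0,0],"yaw":0},
    {"jaw":1,"translation":[0,0,0],"yaw":0},
    {"jaw":1,"translation":[0,0,0],"yaw":0},
    {"jaw":1,"translation":[0,0,0],"yaw":-0.01},
    {"jaw":1,"translation":[0,0,0],"yaw":-0.03}
  ]
}}

```text
t: 21.38
position: [0.447, 0.1845, 0.1173]
tool_rot: [[-0.92, 0.391, 0.001], [0.391, 0.92, -0.001], [-0.002, -0.0, -1.0]]
force: [-0.4, -1.0, 5.6]
width: 0.601
```

```bash
python3 s.py; python3 s6.py
```

```text
21.375 pos [0.447  0.1845 0.1173] yaw(y)deg 66.98 F [-0.4 -1.   5.6] M [-0.504  0.284  0.923] w 0.601 j7 0.841 qv 0.158
[0.677, 0.662, 0.709, 0.605, 0.7, 0.691] 0.6739999999999999
```

The rise now averages about 0.39 Nm over the readings. I'm letting go and lifting straight up.

Call:
{"api": "servo_tool", "payload": {
  "moves": [
    {"jaw":-1,"translation":[0,0,0],"yaw":0},
    {"jaw":-1,"translation":[0,0,0],"yaw":0},
    {"jaw":-1,"translation":[0,0,0],"yaw":0},
    {"jaw":-1,"translation":[0,0,0.1],"yaw":0},
    {"jaw":-1,"translation":[0,0,0.25],"yaw":0}
  ]
}}

```text
t: 22.3
position: [0.4453, 0.1841, 0.1908]
tool_rot: [[-0.919, 0.395, -0.004], [0.395, 0.919, -0.002], [0.003, -0.003, -1.0]]
force: [0.4, 0.7, 0.7]
width: 0.995
```

Call:
{"api": "servo_tool", "payload": {
  "moves": [
    {"jaw":-1,"translation":[0,0,0.15],"yaw":0},
    {"jaw":-1,"translation":[0,0,0.15],"yaw":0},
    {"jaw":-1,"translation":[0,0,0.15],"yaw":0},
    {"jaw":-1,"translation":[0,0,0.15],"yaw":0},
    {"jaw":-1,"translation":[0,0,0.15],"yaw":0}
  ]
}}

```text
t: 22.92
position: [0.4458, 0.1843, 0.2351]
tool_rot: [[-0.919, 0.394, -0.002], [0.394, 0.919, -0.001], [0.002, -0.002, -1.0]]
force: [0.1, 0.5, 0.1]
width: 1.002
```

```bash
python3 s.py
python3 - <<'E'
from h import *
p,d=eyes.grab_frame("wrist");q,_=eyes.grab_frame("side")
q=cv2.resize(q[150:300,200:340],None,fx=2.8,fy=2.8,interpolation=cv2.INTER_CUBIC)
cv2.imwrite("pics/w9.png",cv2.resize(np.hstack([p,q]),None,fx=.8,fy=.8)[:,:,::-1]) if p.shape[0]==q.shape[0] else print(q.shape)
E
```

```text
22.925 pos [0.4458 0.1843 0.2351] yaw(y)deg 66.78 F [0.1 0.5 0.1] M [ 0.056  0.024 -0.011] w 1.002 j7 0.798 qv 0.008
```

View pics/w9.png

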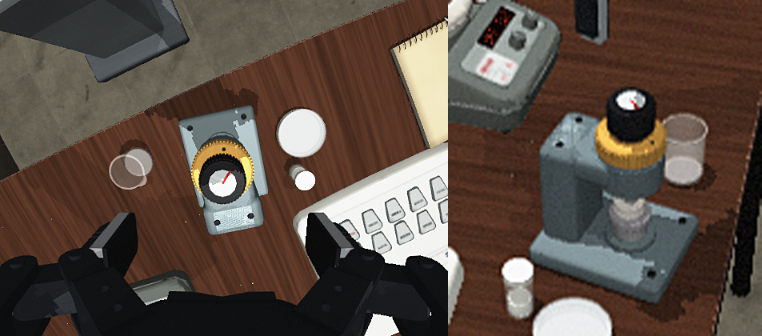

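The gripper is clear of the gauge. The spindle is on the disc (right panel, about (630,212)), the ring mark is still in line with the tool, and the dish, vial and beaker have not moved.

```bash
python3 -c "
from cell import job
print(job.sign_off())"
```

```text
the job is handed in; nothing more can be done
None
```

The gauge is set and locked, and the job was handed in at about 23 s; no verdict is reported, so whether it passed is not confirmed.

- **Backing off:** I turned the lock ring 0.6 rad anticlockwise. The torque stayed flat at about 0.5 Nm and the ring mark showed no slip.
- **Setting:** I turned the adjuster about 44° clockwise. The moving torque rose from about 0.12 to 0.26–0.28 Nm, roughly 35 N, which is more than the 20 N asked for. On release the pointer sprang back about 2.5°, so the spindle should now hold about 25 N, the most the adjuster keeps. I did not measure that force directly.
- **Locking:** I tightened the ring to a rise of about 0.39 Nm over its free-running 0.49 Nm, about 65 N on the brake shoe. The torque readings scatter by about 0.03 Nm: the last moving one gave 0.43 and the one before it 0.34. The ring mark showed no slip during tightening.
- **Last check:** the final pictures showed the ring mark still in line with the tool after release, the spindle on the disc, and the gripper clear at 0.235 m. The dish, vial and beaker looked undisturbed. I judged that and the disc's position by eye, without measuring them.

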